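# Hold the dust extractor's cover over its screw holes

## Robot

A 6-joint arm with a two-finger parallel gripper is mounted at the origin on the work surface. World frame = base frame: x ahead of the robot, y to its left, z up, the work surface at z = 0. Lengths are in mm, angles in rad, forces in N, time in s.
With the tool pointing down it reaches from about 350 to 975 mm from the base axis. Payload 7.1 kg.
Tool frame: the origin (TCP) lies at the very end of the fingers, on their centre line; the grasp point (between the pads) lies 19 mm behind it (ctrl.grip_point_offset is the distance from the TCP to the grasp point, in mm); x points along the fingers, y is the direction in which the jaws open and shut, and the axes are right-handed (so a half turn about x gives the same grasp; the last joint's range is limited). The gripper opens to 88 mm and grips with 3 to 60 N. Pads are 20 mm wide; open, the fingers measure 115 mm over their backs; the gripper's body (75 mm by 178 mm) begins 61 mm behind the grasp point.
Start: joints at [1.103, 0.423, 1.63, -0, 1.089, -0.019], TCP at [271.145, 563.103, 222.675] pointing down, gripper open.
Joint ranges: [-3, 3], [-0.9, 2.11], [0.09, 2.58], [-1.31, 4.45], [0.11, 2.69], [-2.54, 2.54]. Speed limits (rad/s): [2.39, 2.39, 3.01, 3.14, 3.14, 3.14].

## Interface

Orientations are given as a rotation vector (axis times angle).
In Python, from workcell import ctrl, vision, workorder gives the robot as it stands.
- The arm moves only by the shell command python3 -m crank 'ROWS'. ROWS is JSON, a list of rows, each a list of 3 entries, a list of its own where there are three numbers: the shift along the tool's x, y, z in m, then the turn, a rotation vector about the tool's x, y, z in rad, then the finger opening in m, from 0 to 0.0878. In form: [[[dx, dy, dz], [wx, wy, wz], jaw], ...]. A call has exactly 8 rows; each row shifts and turns the commanded pose from where the row before left it, along the tool's axes as they then stand; what a row does not reach is not made up. A row lasts 1/12 s, in which the tool goes at most 41.7 mm and 7.16 degrees, less where a joint would pass 70% of its speed; a pose out of reach is approached as far as the arm can. A call with a gripper value outside its range is refused whole. The fingers move at their own pace and stop on an object; the grip force is fixed at half the most. Time passes only in rows, so rows that do not move let the fingers close, or fill a call up. It gives the time, the measured TCP pose, the force and the opening at its end, in the units of the state.
- ctrl.get_obs(): the state, without advancing time (a new reading comes with each control period).
- vision.get_image(name): name is "side" or "top" or "wrist"; returns a dict with "img" (480x640x3 uint8, blue, green, red), "mtx" (3x3 intrinsics, pixels), "rvec" (rotation vector, rad) and "tvec" (3), from world to camera coordinates, as OpenCV has them; the wrist camera has in their place "hand_eye" (4x4, takes a point from camera to tool coordinates, whose origin is the TCP and whose axes are the tool frame's). Camera axes: x right, y down, z forward; pixel columns grow to the right and rows downward; lengths in mm; the calibration is good to about 2 mm. A picture is of the moment at which its call begins: read the wrist's pose just before it. There is no depth.
- workorder.close_job(): hands the job in, once; it reports no verdict.
The state is a dict: "t": time; "qpos": joint angles; "qvel": joint speeds; "joint_torque": joint torques, N m; "ee_pos": TCP position; "orientation": TCP orientation; "ft_force": force on the tool from outside, world axes, zero at the start; "moment": the same for the moment, N m; "width": finger opening in mm.
Only numpy, scipy, OpenCV 4.12 (cv2) and the standard library are available. Lean on these libraries where they do the work, as an engineer would, in place of code of your own. Each camera call takes 0.05 s, during which the arm holds its last target.

## Task

Close up the nail-dust extractor on the manicure desk: first set its hinged lever upright (its idle position) and let go of it, then pick up the dark steel cover plate by its handle and hold it level over the extractor's white seat, one to two centimetres above it, turned so that each of the four threaded holes shows through a hole of the plate (either way round will do). Finish while still holding it there, so that I can start the screws; the plate must never touch the extractor or its lever, because the seal is fresh, and the bottles and the dish of screws stay where they are.

Things in the scene. Friction and masses are not known exactly. Their poses are not given: they have to be found in the camera images.
- extractor: Fixed grey desktop dust extractor, a box 200 (x) x 280 (y) x 55 mm high on the desk. Origin: centre of its underside, at desk height; z up; its y axis runs along the long side. On top: a white seat pad towards its -y end and the hinged lever towards its +y end. It does not move, but its place and yaw differ from run to run.
- seat (a point): Centre of the top face of the white rectangular seat pad (150 mm along the extractor's x, 110 mm along its y), 58 mm above the desk, 50 mm from the extractor's centre towards its -y; axes parallel to the extractor's. A black round intake with fan blades marks the middle.
- thread0 (a point): Threaded hole (6 mm dark hole in a 15 mm brass disc, flush with the seat's top) at 60, 40 mm (extractor's x, y directions) from the seat's centre.
- thread1 (a point): Threaded hole (6 mm dark hole in a 15 mm brass disc, flush with the seat's top) at -60, 40 mm (extractor's x, y directions) from the seat's centre.
- thread2 (a point): Threaded hole (6 mm dark hole in a 15 mm brass disc, flush with the seat's top) at -60, -40 mm (extractor's x, y directions) from the seat's centre.
- thread3 (a point): Threaded hole (6 mm dark hole in a 15 mm brass disc, flush with the seat's top) at 60, -40 mm (extractor's x, y directions) from the seat's centre.
- lever (a joint): Angle of the lever about its horizontal hinge (along the extractor's y): 0 = upright (idle), negative = leaning to the extractor's -x side (roughly towards the robot), positive = leaning to +x; stops at -1.1 and 1.1 rad. It starts leaning to -x. It has friction (about 1 N at the grip moves it) and stays where it is left.
- lever_pivot (a point): The lever's hinge axis, 68 mm above the desk, between two dark steel cheeks (44 mm along x, 30 mm over both in y, tops 79 mm above the desk), 95 mm from the extractor's centre towards its +y; axes parallel to the extractor's.
- lever_grip (a point): Centre of the lever's black grip, a 20 mm round roller 18 mm wide along the hinge axis, 65 mm from the hinge. Below it the lever is a steel bar 10 x 8 mm. The grip can be pinched from above across its 18 mm ends (along the extractor's y) and led in an arc about the hinge; it turns between the fingers.
- cover: Loose dark steel cover plate, 150 (x) x 110 (y) x 4 mm, about 0.25 kg, lying flat on the desk, handle up. Origin: centre of its underside; z up. On its middle stands an aluminium bar handle: the bar is 70 mm long (x), 12 mm wide (y) and 14 mm tall, its centre 31 mm above the origin (24 to 38 mm), on two posts 30 mm either side of the middle. Grip it from above across the 12 mm.
- hole0 (a point): Hole through the cover plate, 14 mm across, at 60, 40 mm (plate's x, y) from its centre; the point lies on the underside.
- hole1 (a point): Hole through the cover plate, 14 mm across, at -60, 40 mm (plate's x, y) from its centre; the point lies on the underside.
- hole2 (a point): Hole through the cover plate, 14 mm across, at -60, -40 mm (plate's x, y) from its centre; the point lies on the underside.
- hole3 (a point): Hole through the cover plate, 14 mm across, at 60, -40 mm (plate's x, y) from its centre; the point lies on the underside.
- polish_a: Small polish bottle, 30 mm across, 70 mm tall, upright; leave alone. Origin: centre of its underside.
- polish_b: Small polish bottle, 30 mm across, 70 mm tall, upright; leave alone. Origin: centre of its underside.
- lotion: Lotion bottle, 56 mm across, 140 mm tall, upright; leave alone. Origin: centre of its underside.
- dish: White dish, 84 mm across, 18 mm tall, with four brass thumbscrews in it; leave alone. Origin: centre of its underside.
There are look-alikes about, which are no part of the job. Of the things shaped like the cover, the steel one is meant.

How it is judged (in metres and radians):
On the way, in this order (a step that is already met when the one before it is completed fails the run):
1. the lever stands upright, released, with the cover still on the desk (value of joint lever between -0.12 and 0.12 rad and contact force between the fingers and extractor below 0.05 N and height (world z) of cover below 0.01 m), for 0.2 s.
2. the cover is lifted off the desk (height (world z) of cover above 0.03 m), for 0.1 s.
At the end, for the whole second after the job is handed in: The lever is within 0.12 rad of upright. The cover is held in the fingers, at rest, handle up and level within 0.09 rad, its underside 6 to 26 mm above the seat, touching no part of the extractor, and each of its four holes lies within 5 mm horizontally of a threaded hole (either way round) (value of joint lever between -0.12 and 0.12 rad and ((horizontal distance between hole0 and thread0 below 0.005 m and horizontal distance between hole1 and thread1 below 0.005 m and horizontal distance between hole2 and thread2 below 0.005 m and horizontal distance between hole3 and thread3 below 0.005 m) or (horizontal distance between hole0 and thread2 below 0.005 m and horizontal distance between hole1 and thread3 below 0.005 m and horizontal distance between hole2 and thread0 below 0.005 m and horizontal distance between hole3 and thread1 below 0.005 m)) and z of cover in the frame of seat between 0.006 and 0.026 m and angle between cover's own z axis and vertical below 0.09 rad and linear speed of cover below 0.01 m/s and contact force between the fingers and cover above 1 N and contact force between cover and extractor below 0.05 N); the arm keeps its last pose, push and grip.
It fails at once if the cover touches the extractor or its lever (contact force between cover and extractor above 0.5 N).
It fails at once if the polish bottle is disturbed (distance of polish_a from where it was at the start of the episode above 0.025 m).
It fails at once if the polish bottle is disturbed (distance of polish_b from where it was at the start of the episode above 0.025 m).
It fails at once if the lotion bottle is disturbed (distance of lotion from where it was at the start of the episode above 0.025 m).
It fails at once if the dish is disturbed (distance of dish from where it was at the start of the episode above 0.025 m).
It also fails if it takes over 51 s, if anything falls off the work surface, if the arm or the gripper's body presses on something with over 40 N, if the wrist force passes 120 N, or if a joint passes its speed limit or range.

## Working session

There is one attempt and no reset: what is moved stays moved. The work goes in short steps, Python scripts to look and compute and a shell command to move; the robot and the scene stay as the last step left them, time stands still between calls to the robot, and variables do not carry over. Pictures are saved under pics/ and viewed, and the job is handed in when it is done.

```bash
ls; mkdir -p pics; python3 - <<'E'
from workcell import ctrl, vision, workorder
import cv2
print(ctrl.get_obs()); print(ctrl.grip_point_offset)
for n in ("side","top","wrist"):
    d=vision.get_image(n); cv2.imwrite(f"pics/{n}0.png",d["img"])
    print(n,{k:v for k,v in d.items() if k!="img"})
E
```

```text
pics
{'t': 0.0, 'qpos': array([ 1.10302235e+00,  4.23809798e-01,  1.63068988e+00, -4.66739260e-06,
        1.08857300e+00, -1.90248803e-02]), 'qvel': array([-0.00187975, -0.00053449,  0.00138801,  0.00062231,  0.00023618,
        0.00059767]), 'joint_torque': array([ 6.49032645e-04, -5.44622576e+01, -2.73671544e+01,  6.43804134e-02,
        2.25727097e-02, -1.06250295e-04]), 'ee_pos': array([270.89394474, 562.6333509 , 221.92111656]), 'orientation': array([ 0.35078921,  1.5423523 , -0.35306277]), 'ft_force': array([-0.47832653,  0.31894032,  0.22225623]), 'moment': array([0.01059799, 0.01198525, 0.03463122]), 'width': 87.57859459735411}
18.700000000000003
side {'mtx': array([[460.47187932,   0.        , 317.05392891],
       [  0.        , 460.47187932, 237.87343887],
       [  0.        ,   0.        ,   1.        ]]), 'rvec': array([ 2.2220412 , -0.38108363,  0.20006169]), 'tvec': array([-489.49959805,  199.44000538, 1249.95560184])}
top {'mtx': array([[505.1434863 ,   0.        , 322.20382034],
       [  0.        , 505.1434863 , 251.20873505],
       [  0.        ,   0.        ,   1.        ]]), 'rvec': array([ 2.12634898, -2.14028777,  0.14286637]), 'tvec': array([  19.15474698,  535.48656438, 1124.38176504])}
wrist {'mtx': array([[372.6962737 ,   0.        , 323.02808473],
       [  0.        , 372.6962737 , 240.61821681],
       [  0.        ,   0.        ,   1.        ]]), 'hand_eye': array([[-8.06145912e-04, -2.41514781e-01,  9.70396806e-01,
        -1.61759065e+02],
       [ 9.99999666e-01, -6.33902824e-05,  8.14961413e-04,
         1.21131220e+00],
       [-1.35311500e-04,  9.70397139e-01,  2.41514751e-01,
        -6.53985758e+01],
       [ 0.00000000e+00,  0.00000000e+00,  0.00000000e+00,
         1.00000000e+00]])}
```

View pics/side0.png

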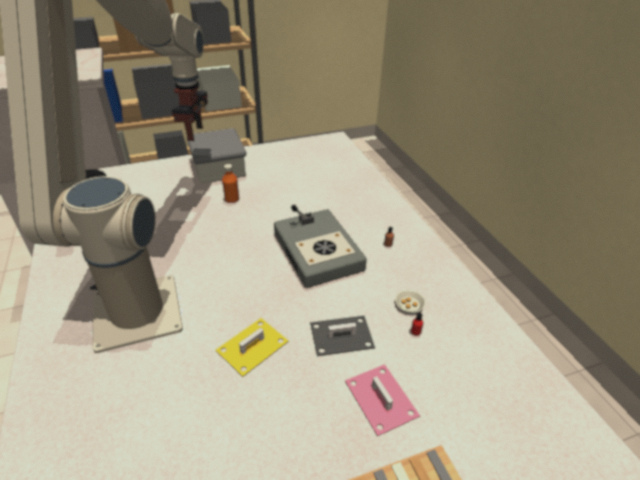

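View pics/top0.png

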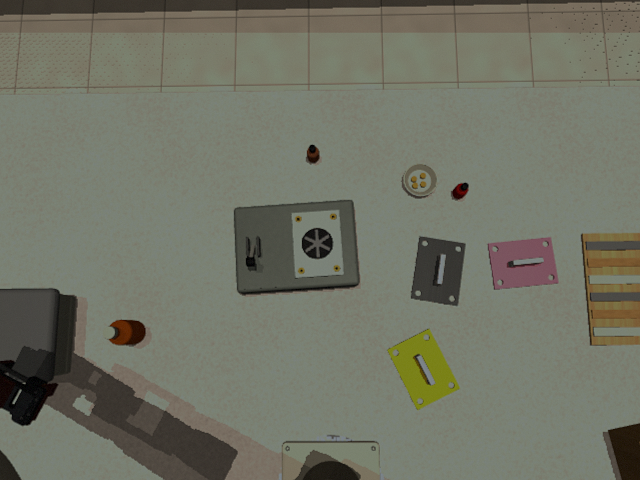

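View pics/wrist0.png

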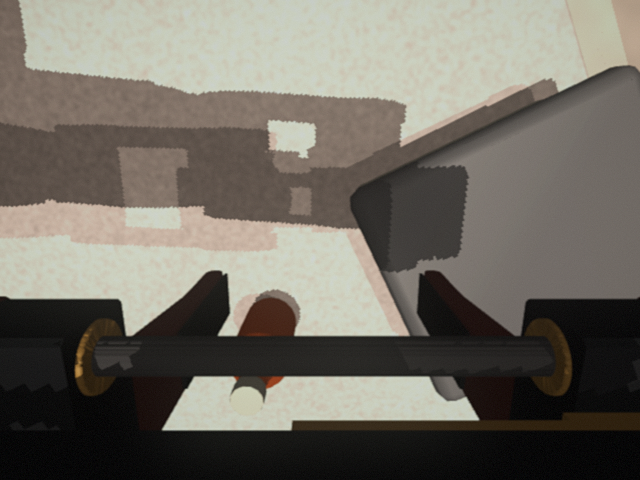

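Side view: extractor at (320,245), steel plate at (342,335). Top view: extractor at (296,246), with the lever grip near (251,262). There are three cover-shaped items in the top view: dark grey at (438,270), pink at (523,262) and yellow at (423,368). The dark grey one fits "dark steel". I'll confirm it in an enlarged crop.

```bash
cat > h.py <<'E'
import numpy as np, cv2
from workcell import ctrl, vision
from scipy.spatial.transform import Rotation as R
def cam(n):
    o=ctrl.get_obs() if n=="wrist" else None
    d=vision.get_image(n)
    if n=="wrist":
        T=np.eye(4); T[:3,:3]=R.from_rotvec(o["orientation"]).as_matrix(); T[:3,3]=o["ee_pos"]
        W=T@d["hand_eye"]; Rc=W[:3,:3]; C=W[:3,3]
    else:
        Rc=cv2.Rodrigues(d["rvec"])[0].T; C=-Rc@d["tvec"]
    return d["img"],d["mtx"],Rc,C
def ray(c,uv):
    K=c[1]; return c[2]@np.linalg.solve(K,[uv[0],uv[1],1.])
def plane(c,uv,z):
    r=ray(c,uv); return c[3]+r*(z-c[3][2])/r[2]
def proj(c,X):
    p=c[1]@(c[2].T@(np.asarray(X,float)-c[3])); return p[:2]/p[2]
def tri(cs,uvs):
    A=np.zeros((3,3));b=np.zeros(3)
    for c,uv in zip(cs,uvs):
        r=ray(c,uv); r/=np.linalg.norm(r); P=np.eye(3)-np.outer(r,r); A+=P; b+=P@c[3]
    return np.linalg.solve(A,b)
def blobs(m,lo,hi):
    n,l,s,ce=cv2.connectedComponentsWithStats(m.astype(np.uint8))
    return [(np.round(ce[i],2),s[i,4]) for i in range(1,n) if lo<=s[i,4]<=hi]
E
python3 - <<'E'
from h import *
t=cam("top");s=cam("side")
a=cv2.resize(t[0][190:310,220:480],None,fx=3,fy=3,interpolation=cv2.INTER_CUBIC)
cv2.imwrite("pics/topc.png",cv2.convertScaleAbs(a,alpha=1.6,beta=20))
a=cv2.resize(s[0][190:360,260:440],None,fx=3.5,fy=3.5,interpolation=cv2.INTER_CUBIC)[:600]
cv2.imwrite("pics/sidec.png",a)
E
```

```text
(no output)
```

View pics/topc.png

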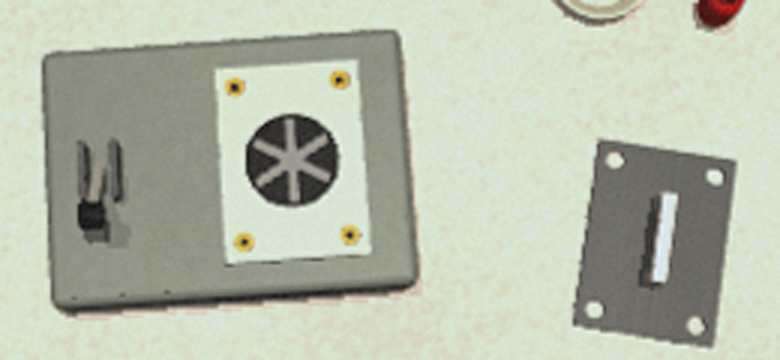

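View pics/sidec.png

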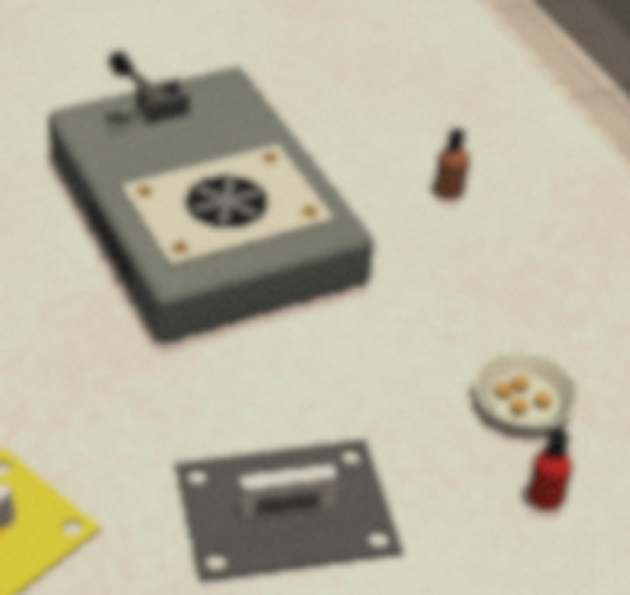

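The crop confirms it: the dark grey steel plate is at (438,270) in the top view, with four holes and a handle. Lever grip: top about (250,262), side about (294,208). Next I'll measure the brass discs, plate holes, handle and grip in both views.

```bash
python3 - <<'E'
from h import *
t=cam("top");s=cam("side")
def sub(c,x0,y0,x1,y1,fn,lo,hi,up=4):
    a=cv2.resize(c[0][y0:y1,x0:x1],None,fx=up,fy=up,interpolation=cv2.INTER_CUBIC)
    h=cv2.cvtColor(a,cv2.COLOR_BGR2HSV).astype(int)
    return [((ce+.5)/up-.5+[x0,y0],n/up**2) for ce,n in blobs(fn(h),lo*up**2,hi*up**2)]
brass=lambda h:(h[...,0]>10)&(h[...,0]<28)&(h[...,1]>110)&(h[...,2]>60)
tb=sub(t,285,205,350,285,brass,5,80); sb=sub(s,290,225,360,270,brass,3,80)
print("tb",tb);print("sb",sb)
T=np.array([plane(t,u,58)for u,_ in tb]);S=np.array([plane(s,u,58)for u,_ in sb])
print(np.round(T,1));print(np.round(S,1))
from itertools import product
for i,a in enumerate(T):
    j=np.argmin(np.linalg.norm(S-a,axis=1)); print("tri",np.round(tri([t,s],[tb[i][0],sb[j][0]]),1))
print("seat",T.mean(0),S.mean(0))
# plate mask holes
def holes(c,x0,y0,x1,y1,thr,up=4):
    a=cv2.resize(c[0][y0:y1,x0:x1],None,fx=up,fy=up,interpolation=cv2.INTER_CUBIC)
    m=(a.max(2)<thr).astype(np.uint8)
    cs,hi=cv2.findContours(m,cv2.RETR_CCOMP,cv2.CHAIN_APPROX_NONE)
    o=[]
    for k,cn in enumerate(cs):
        A=cv2.contourArea(cn)/up**2
        if A>5:
            M=cv2.moments(cn);o.append((np.array([M['m10'],M['m01']])/M['m00']/up+[x0,y0]-.375,A,hi[0][k][3]))
    return o
for c,b,thr in((t,(405,230,472,312),120),(s,(305,310,382,360),125)):
    for u,A,p in holes(c,*b,thr): print(np.round(u,1),round(A,1),p,np.round(plane(c,u,4),1))
# handle (bright), grip (dark)
g=cv2.cvtColor(t[0],cv2.COLOR_BGR2GRAY); gs=cv2.cvtColor(s[0],cv2.COLOR_BGR2GRAY)
print("grip top",blobs(g[235:275,240:268]<38,5,300)," +240,235; side",blobs(gs[200:225,285:320]<55,3,300),"+285,200")
E
```

```text
tb [(array([332.675, 216.095]), np.float64(26.25)), (array([297.8875, 218.44  ]), np.float64(23.875)), (array([336.2925, 267.8375]), np.float64(26.25)), (array([300.88 , 270.285]), np.float64(26.4375))]
sb []
[[614.4  -9.1  58. ]
 [609.7  70.9  58. ]
 [494.7 -16.3  58. ]
 [489.7  63.8  58. ]]
[]Traceback (most recent call last):
  File "<stdin>", line 14, in <module>
ValueError: operands could not be broadcast together with shapes (0,) (3,)
```

```bash
cat >> h.py <<'E'
def sub(c,x0,y0,x1,y1,fn,lo,hi,up=4):
    a=cv2.resize(c[0][y0:y1,x0:x1],None,fx=up,fy=up,interpolation=cv2.INTER_CUBIC)
    h=cv2.cvtColor(a,cv2.COLOR_BGR2HSV).astype(int)
    return [((ce+.5)/up-.5+[x0,y0],n/up**2) for ce,n in blobs(fn(h),lo*up**2,hi*up**2)]
def holes(c,x0,y0,x1,y1,thr,up=4):
    a=cv2.resize(c[0][y0:y1,x0:x1],None,fx=up,fy=up,interpolation=cv2.INTER_CUBIC)
    m=(a.max(2)<thr).astype(np.uint8)
    cs,hi=cv2.findContours(m,cv2.RETR_CCOMP,cv2.CHAIN_APPROX_NONE)
    o=[]
    for k,cn in enumerate(cs):
        A=cv2.contourArea(cn)/up**2
        if A>5:
            M=cv2.moments(cn);o.append((np.array([M['m10'],M['m01']])/M['m00']/up+[x0,y0]-.375,A,hi[0][k][3]))
    return o
E
python3 - <<'E'
from h import *
t=cam("top");s=cam("side")
b2=lambda h:(h[...,0]>8)&(h[...,0]<22)&(h[...,1]>100)&(h[...,2]>60)
brass=lambda h:(h[...,0]>10)&(h[...,0]<28)&(h[...,1]>110)&(h[...,2]>60)
tb=sub(t,285,205,350,285,brass,5,80); sb=sub(s,290,225,360,270,b2,1,80)
print("sb",sb)
T=np.array([plane(t,u,58)for u,_ in tb])
if sb:
  S=np.array([plane(s,u,58)for u,_ in sb]); print(np.round(S,1))
  for i,a in enumerate(T):
    j=np.argmin(np.linalg.norm(S-a,axis=1)); print("tri",np.round(tri([t,s],[tb[i][0],sb[j][0]]),1))
for c,b,thr in((t,(405,230,472,312),100),(s,(305,310,382,360),125)):
    for u,A,p in holes(c,*b,thr): print(np.round(u,1),round(A,1),p,np.round(plane(c,u,4),1))
g=cv2.cvtColor(t[0],cv2.COLOR_BGR2GRAY); gs=cv2.cvtColor(s[0],cv2.COLOR_BGR2GRAY)
print("grip top",blobs(g[235:275,240:268]<38,5,300)," +240,235; side",blobs(gs[200:225,285:320]<55,3,300),"+285,200")
E
```

```text
sb [(array([336.85  , 234.6425]), np.float64(1.875)), (array([300.745, 244.08 ]), np.float64(2.5)), (array([348.0075, 249.92  ]), np.float64(3.75)), (array([311.0325, 260.2375]), np.float64(4.1875))]
[[609.6  68.6  58. ]
 [489.2  61.2  58. ]
 [613.9 -10.5  58. ]
 [494.4 -18.4  58. ]]
tri [614.6  -9.1  56.7]
tri [610.3  71.   55.9]
tri [495.  -16.3  56.1]
tri [490.1  64.   55.6]
[437.9 270.7] 2995.5 -1 [ 492.5 -256.1    4. ]
[451.3 298.2] 23.4 0 [ 427.9 -284.9    4. ]
[417.6 292.8] 24.4 0 [ 440.9 -206.7    4. ]
[441.1 268.6] 142.6 0 [ 497.6 -264.     4. ]
[457.8 248.5] 21.6 0 [ 545.2 -305.3    4. ]
[424.4 243. ] 22.6 0 [ 559.2 -226.9    4. ]
[341.1 335.6] 1838.4 -1 [ 491.6 -262.8    4. ]
[321.3 350.4] 25.9 0 [ 427.1 -289.8    4. ]
[367.7 343.8] 24.4 0 [ 545.3 -309.7    4. ]
[315.9 326. ] 21.3 0 [ 440.8 -211.5    4. ]
[341.8 325.9] 164.2 0 [ 505.5 -233.8    4. ]
[359.8 320.3] 18.9 0 [ 558.3 -231.4    4. ]
grip top [(array([ 8.48, 10.3 ]), np.int32(27)), (array([19.21, 13.83]), np.int32(29)), (array([10.64, 26.12]), np.int32(103))]  +240,235; side [(array([8.78, 7.89]), np.int32(9)), (array([21.22, 20.65]), np.int32(37))] +285,200
```

```bash
python3 - <<'E'
from h import *
t=cam("top");s=cam("side"); o=ctrl.get_obs()
print(np.round(R.from_rotvec(o["orientation"]).as_matrix(),3))
G=tri([t,s],[[250.64,261.12],[293.78,207.9]]);print("grip",G, proj(t,G),proj(s,G))
for z in(100,110):print(plane(t,[250.64,261.12],z),plane(s,[293.78,207.9],z))
print("lotion",plane(t,[122,332],100),"polish",plane(t,[313,158],20),plane(t,[457,195],20),"dish",plane(t,[419,181],9))
# handle bar top bright in top/side
for n,c,(x0,y0,x1,y1),th in(("t",t,(425,245,455,295),150),("s",s,(325,317,360,338),165)):
    a=c[0][y0:y1,x0:x1].min(2)>th
    print(n,[(ce+[x0,y0],k) for ce,k in blobs(a,20,400)])
cv2.imwrite("pics/lev.png",np.hstack([cv2.resize(t[0][230:275,235:275],(400,450),interpolation=cv2.INTER_CUBIC),cv2.resize(s[0][200:225,285:320],(400,450))]))
E
```

```text
[[-0.     0.434  0.901]
 [-0.     0.901 -0.434]
 [-1.    -0.    -0.   ]]
grip [502.97882595 168.72528093 116.86303531] [250.57720796 261.39391525] [293.97217988 207.87370998]
[505.84862747 171.33149481 100.        ] [509.32462182 191.83578476 100.        ]
[504.49929543 169.71134212 110.        ] [505.1995574  178.16466073 110.        ]
lotion [354.01356259 446.56251138 100.        ] polish [767.14485491  37.16166816  20.        ] [ 671.49426617 -305.20278931   20.        ] dish [ 710.14275629 -218.32691023    9.        ]
t []
s [(array([331.  , 317.42]), np.int32(26)), (array([341.47, 325.89]), np.int32(62))]
```

View pics/lev.png

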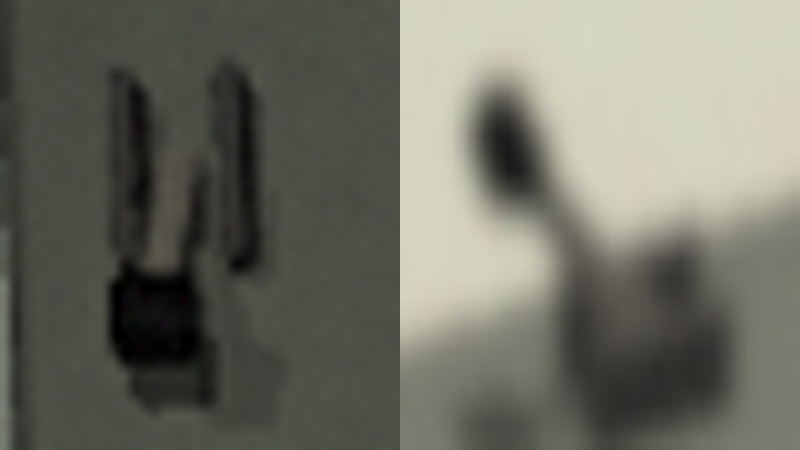

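Grip triangulates to (503,169,117), about 63–65 mm from the pivot at (543,172,68), so the lever sits at about -0.67 rad. Moving over it.

```bash
python3 -m crank '[[[0,-0.0158,0.0237],[0,0,0],0.0878],[[0,-0.0158,0.0237],[0,0,0],0.0878],[[0,-0.0158,0.0237],[0,0,0],0.0878],[[0,-0.0158,0.0237],[0,0,0],0.0878],[[0,-0.0158,0.0237],[0,0,0],0.0878],[[0,-0.0158,0.0237],[0,0,0],0.0878],[[0,-0.0158,0.0237],[0,0,0],0.0878],[[0,-0.0158,0.0237],[0,0,0],0.0878]]'
python3 -m crank '[[[0,-0.0158,0.0237],[0,0,0],0.0878],[[0,-0.0158,0.0237],[0,0,0],0.0878],[[0,-0.0158,0.0237],[0,0,0],0.0878],[[0,-0.0158,0.0237],[0,0,0],0.0878],[[0,-0.0158,0.0237],[0,0,0],0.0878],[[0,-0.0158,0.0237],[0,0,0],0.0878],[[0,-0.0158,0.0237],[0,0,0],0.0878],[[0,-0.0158,0.0237],[0,0,0],0.0878]]'
python3 -m crank '[[[0,0,0],[-0.1016,0,0],0.0878],[[0,0,0],[-0.1016,0,0],0.0878],[[0,0,0],[-0.1016,0,0],0.0878],[[0,0,0],[-0.1016,0,0],0.0878],[[0,0,0],[-0.1016,0,0],0.0878],[[0,0,0],[0,0,0],0.0878],[[0,0,0],[0,0,0],0.0878],[[0,0,0],[0,0,0],0.0878]]'
python3 - <<'E'
from h import *
c=cam("wrist");cv2.imwrite("pics/w1.png",c[0]); o=ctrl.get_obs();M=R.from_rotvec(o["orientation"]).as_matrix()
print(o["ee_pos"],np.round(M,4),proj(c,[503,169.5,117]),proj(c,[543.4,172,68]),"delta to grip tool:",M.T@(np.array([503,169.5,97])-o["ee_pos"]))
E
```

```text
t: 1.22
ee_pos: [387.7, 365.8, 222.8]
orientation: [0.352, 1.542, -0.352]
ft_force: [0.9, -0.1, -0.1]
width: 87.7
t: 1.88
ee_pos: [503.7, 169.5, 222.9]
orientation: [0.352, 1.542, -0.352]
ft_force: [0.8, 0.8, 0.0]
width: 87.8
t: 2.55
ee_pos: [503.1, 170.9, 222.7]
orientation: [-0.044, 1.57, 0.044]
ft_force: [0.1, -0.7, -0.2]
width: 87.7
[503.08735952 170.85435903 222.72960221] [[ 1.000e-04 -5.690e-02  9.984e-01]
 [ 0.000e+00  9.984e-01  5.690e-02]
 [-1.000e+00  0.000e+00  1.000e-04]] [319.5918382  237.89119072] [320.39026945 269.08999447] delta to grip tool: [125.72955732  -1.35051723  -0.17120861]
```

View pics/w1.png

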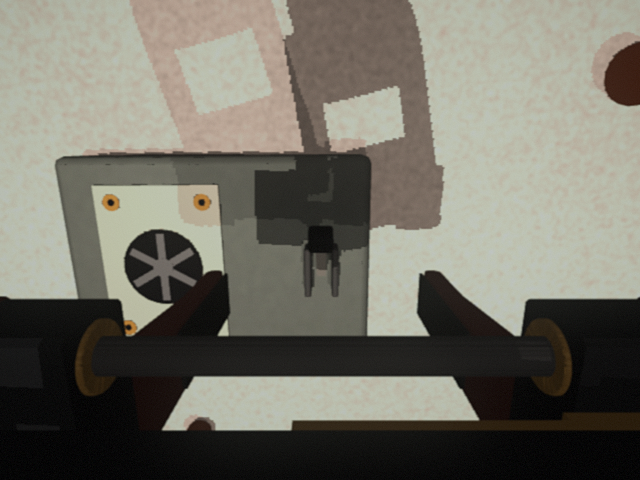

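The wrist view shows the grip at (320,238), matching the prediction of (319.6,237.9). Descending and pinching.

```bash
python3 -m crank '[[[0.018,-0.0007,0],[0,0,0],0.05],[[0.018,-0.0006,0],[0,0,0],0.05],[[0.018,0,0],[0,0,0],0.05],[[0.018,0,0],[0,0,0],0.05],[[0.018,0,0],[0,0,0],0.05],[[0.018,0,0],[0,0,0],0.05],[[0.017,0,0],[0,0,0],0.05],[[0,0,0],[0,0,0],0.05]]'
python3 -m crank '[[[0,0,0],[0,0,0],0.03],[[0,0,0],[0,0,0],0.01],[[0,0,0],[0,0,0],0.01],[[0,0,0],[0,0,0],0.01],[[0,0,0],[0,0,0],0.01],[[0,0,0],[0,0,0],0.01],[[0,0,0],[0,0,0],0.01],[[0,0,0],[0,0,0],0.01]]'
python3 - <<'E'
from h import *
c=cam("wrist");cv2.imwrite("pics/w2.png",c[0]); s=cam("side");cv2.imwrite("pics/s2.png",cv2.resize(s[0][150:270,240:400],None,fx=4,fy=4))
E
```

```text
t: 3.27
ee_pos: [501.2, 168.9, 94.9]
orientation: [-0.046, 1.575, 0.044]
ft_force: [-0.8, -0.6, -1.2]
width: 50.4
t: 3.93
ee_pos: [503.5, 169.0, 98.4]
orientation: [-0.047, 1.569, 0.046]
ft_force: [-0.5, -5.3, 6.4]
width: 17.8
```

View pics/w2.png

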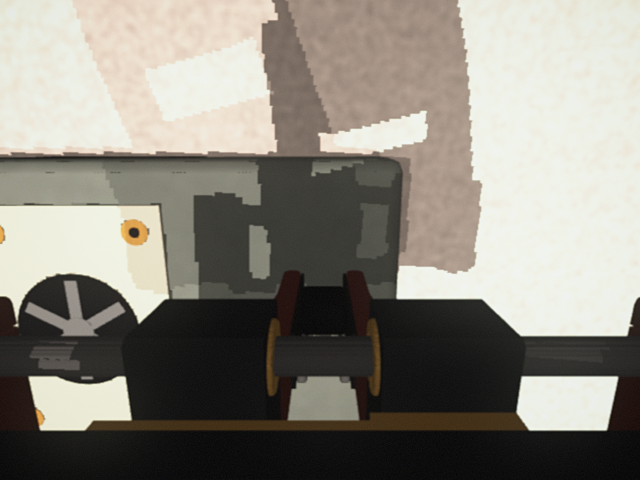

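View pics/s2.png

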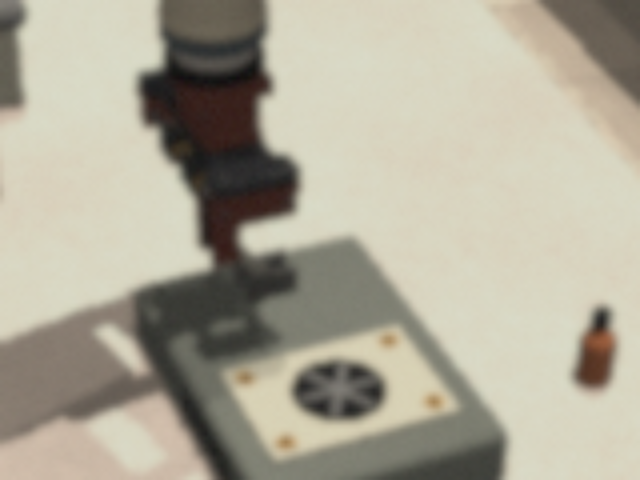

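Pinched: width 17.8 mm. Leading it along the arc to upright (40 mm ahead, 14 mm up).

```bash
python3 -m crank '[[[-0.0032,0,0.0044],[0,0,0],0.01],[[-0.0028,0,0.0047],[0,0,0],0.01],[[-0.0024,0,0.0048],[0,0,0],0.01],[[-0.002,0,0.0051],[0,0,0],0.01],[[-0.0015,0,0.0052],[0,0,0],0.01],[[-0.0011,0,0.0053],[0,0,0],0.01],[[-0.0007,0,0.0054],[0,0,0],0.01],[[-0.0002,0,0.0054],[0,0,0],0.01]]'
python3 -m crank '[[[0,0,0],[0,0,0],0.01],[[0,0,0],[0,0,0],0.01],[[0,0,0],[0,0,0],0.01],[[0,0,0],[0,0,0],0.01],[[0,0,0],[0,0,0],0.03],[[0,0,0],[0,0,0],0.05],[[0,0,0],[0,0,0],0.05],[[0,0,0],[0,0,0],0.05]]'
python3 - <<'E'
from h import *
c=cam("wrist");cv2.imwrite("pics/w3.png",c[0])
E
```

```text
t: 4.7
ee_pos: [542.2, 171.3, 111.6]
orientation: [-0.048, 1.574, 0.046]
ft_force: [-5.9, -4.6, 4.0]
width: 17.8
t: 5.37
ee_pos: [544.0, 172.3, 111.9]
orientation: [-0.046, 1.569, 0.047]
ft_force: [0.7, -0.3, -0.4]
width: 40.6
```

View pics/w3.png

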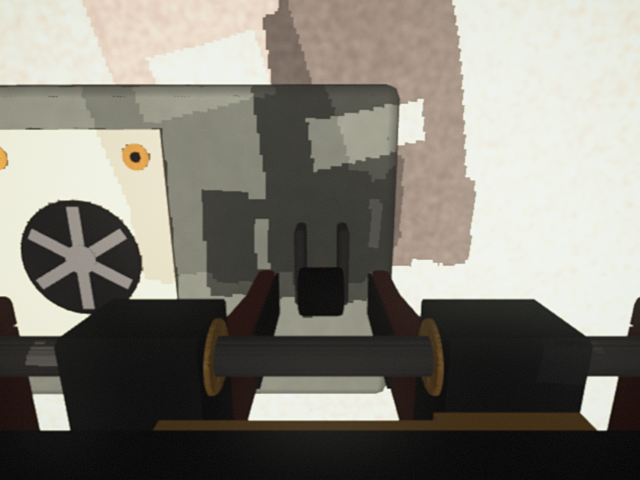

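Fingers are open around the grip at (321,290) and clear of it. Rising straight up, then checking the lever angle.

```bash
python3 -m crank '[[[0,0,0],[0,0,0],0.05],[[-0.02,0,0],[0,0,0],0.05],[[-0.02,0,0],[0,0,0],0.05],[[-0.02,0,0],[0,0,0],0.05],[[-0.02,0,0],[0,0,0],0.06],[[-0.02,0,0],[0,0,0],0.07],[[-0.02,0,0],[0,0,0],0.0878],[[0,0,0],[0,0,0],0.0878]]'
python3 - <<'E'
from h import *
w=cam("wrist");cv2.imwrite("pics/w4.png",w[0]);s=cam("side");cv2.imwrite("pics/s4.png",cv2.resize(s[0][180:280,250:380],None,fx=5,fy=5,interpolation=cv2.INTER_CUBIC))
for a in(-.1,0,.1):
    G=np.array([543.4,172,68])+65*np.array([np.sin(a),0,np.cos(a)])
    print(a,proj(w,G),proj(s,G))
g=w[0].max(2)
print(ctrl.get_obs()["ee_pos"])
E
```

```text
t: 6.08
ee_pos: [545.6, 172.6, 235.6]
orientation: [-0.045, 1.564, 0.048]
ft_force: [-0.1, -0.9, -0.0]
width: 73.1
-0.1 [321.01754838 226.47405858] [303.9257805  201.13879668]
0 [320.49965947 235.26767063] [305.89316962 200.67681836]
0.1 [319.99171786 243.75031875] [307.85627805 200.38819162]
[543.73134108 172.06183321 231.99428502]
```

View pics/w4.png

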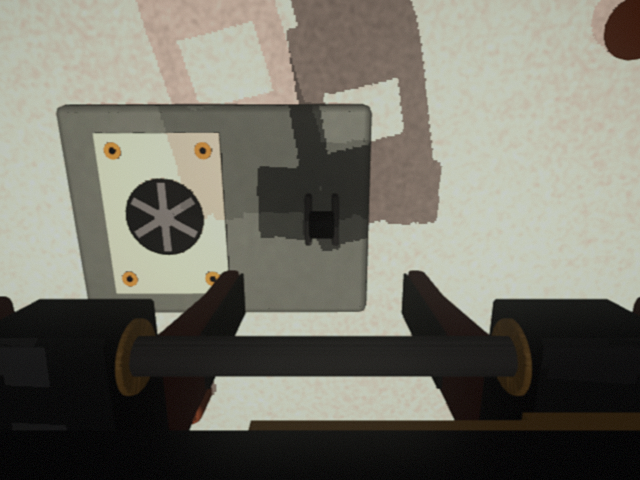

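View pics/s4.png

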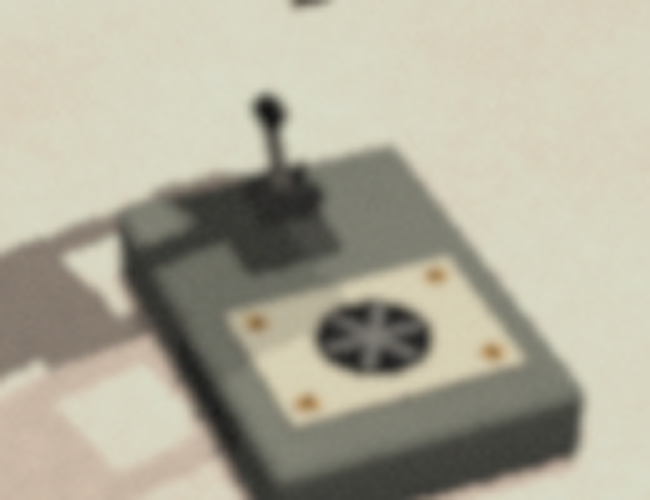

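```bash
python3 - <<'E'
from h import *
w=cam("wrist");s=cam("side");o=ctrl.get_obs();print(o["ee_pos"],o["qvel"].round(3))
brass=lambda h:(h[...,0]>8)&(h[...,0]<28)&(h[...,1]>110)&(h[...,2]>60)
wb=sub(w,85,120,225,290,brass,30,400); 
for u,n in wb: print(u,n,plane(w,u,58).round(1))
cv2.imwrite("pics/w5.png",cv2.convertScaleAbs(cv2.resize(w[0][160:260,270:370],None,fx=6,fy=6),alpha=2,beta=20))
for a in(-.1,-.05,0,.1):
    G=np.array([543.4,172,68])+65*np.array([np.sin(a),0,np.cos(a)]); print(a,proj(w,G),proj(s,G))
print(blobs((w[0].max(2)<25)[200:245,300:345],30,900))
gs=s[0].max(2); print(blobs((gs<75)[192:208,295:315],3,200))
E
```

```text
[542.71267351 171.7251584  230.42448929] [-0.001  0.01   0.005 -0.001  0.005 -0.001]
[111.0425 153.8   ] 201.0 [495.4 -15.7  58. ]
[202.285 153.565] 207.8125 [490.5  64.1  58. ]
[128.555 282.655] 156.4375 [615.1  -8.4  58. ]
-0.1 [321.79734941 230.83933418] [303.9257805  201.13879668]
-0.05 [321.53268656 235.3075537 ] [304.90867591 200.88636946]
0 [321.26925329 239.71402687] [305.89316962 200.67681836]
0.1 [320.75048695 248.26948556] [307.85627805 200.38819162]
[(array([22.06, 28.36]), np.int32(668))]
[(array([ 8.41, 10.35]), np.int32(17))]
```

View pics/w5.png

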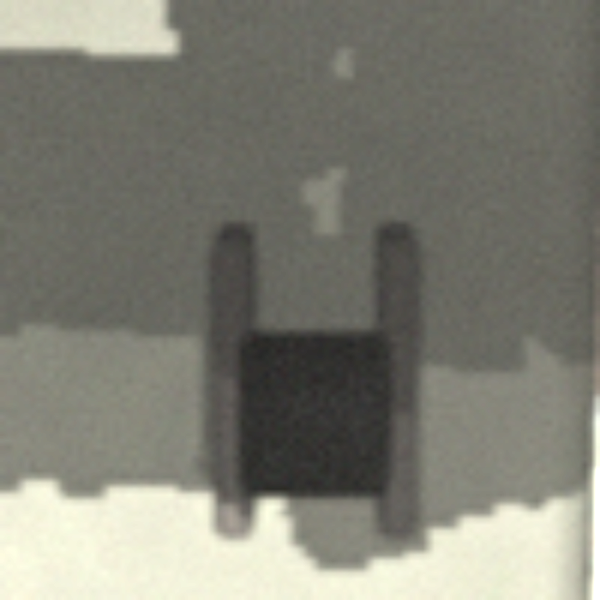

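```bash
python3 - <<'E'
from h import *
w=cam("wrist");s=cam("side");o=ctrl.get_obs();print(o["ee_pos"])
print("tri",tri([w,s],[[322.06,228.36],[303.41,202.35]]))
for z in(79,70):
  for dx in(-22,22): print(z,dx,proj(w,[543.4+dx,172,z]))
for r in(197,249.7): print(plane(w,[322,r],79))
for z in (126,129,131,133): print(z,plane(w,[322.06,228.36],z),plane(s,[303.41,202.35],z))
E
```

```text
[542.65204026 171.69039862 230.16361281]
tri [534.654287   171.60940025 128.73449199]
79 -22 [323.46854931 201.22171992]
79 22 [320.46272081 251.38387777]
70 -22 [323.45369528 199.79342127]
70 22 [320.52700557 248.68787389]
[517.91272736 170.55372569  79.        ]
[563.80102936 173.24920765  79.        ]
126 [534.83795771 171.7044824  126.        ] [536.3259846  175.45560032 126.        ]
129 [534.20001436 171.67370787 129.        ] [534.95007328 171.28396123 129.        ]
131 [533.77471879 171.65319152 131.        ] [534.03279907 168.50286849 131.        ]
133 [533.34942322 171.63267516 133.        ] [533.11552486 165.72177576 133.        ]
```

Wrist plus side put the grip at x≈534 against a hinge at x≈541–543. The lever is therefore still leaning by about -0.12 rad, which is right on the limit. I'll check with the top view after nudging it: instead of pinching, I'll pinch again and lead it about 8 mm further.

```bash
python3 - <<'E'
from h import *
t=cam("top");s=cam("side")
for a in(-.2,-.1,0): print(a,[proj(s,np.array([543.4,172,68])+r*np.array([np.sin(a),0,np.cos(a)])).round(1) for r in(15,65)],[proj(t,np.array([543.4,172,68])+r*np.array([np.sin(a),0,np.cos(a)])).round(1) for r in(15,65)])
cv2.imwrite("pics/ts.png",np.hstack([cv2.resize(t[0][220:280,230:290],(400,400),interpolation=cv2.INTER_CUBIC),cv2.resize(s[0][190:230,290:330],(400,400),interpolation=cv2.INTER_CUBIC)]))
E
```

```text
-0.2 [array([305. , 213.9]), array([302. , 201.8])] [array([251.8, 246.8]), array([248.2, 247.7])]
-0.1 [array([305.5, 213.8]), array([303.9, 201.1])] [array([251.8, 246.1]), array([248.1, 244.7])]
0 [array([305.9, 213.7]), array([305.9, 200.7])] [array([251.8, 245.5]), array([248.2, 241.6])]
```

View pics/ts.png

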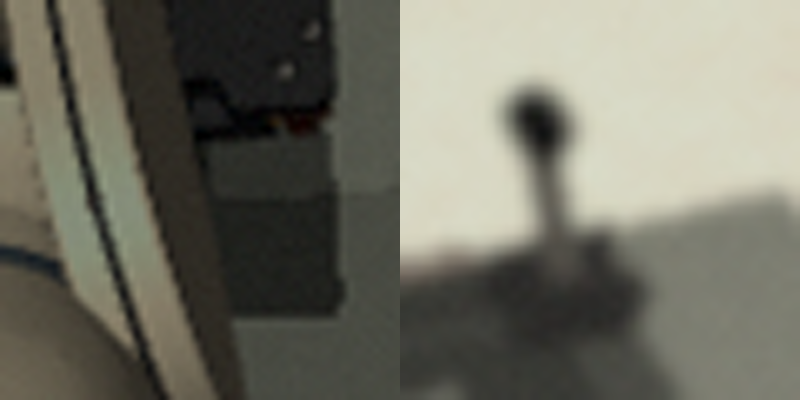

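Side view: grip at (303.6,201.7), against (305.9,200.7) expected if upright. It leans about -0.1 rad. Re-pinching.

```bash
python3 -m crank '[[[0.02,0,-0.004],[0,0,0],0.05],[[0.02,0,-0.004],[0,0,0],0.05],[[0.02,0,0],[0,0,0],0.05],[[0.02,0,0],[0,0,0],0.05],[[0.018,0,0],[0,0,0],0.05],[[0.018,0,0],[0,0,0],0.05],[[0,0,0],[0,0,0],0.05],[[0,0,0],[0,0,0],0.05]]'
python3 -m crank '[[[0,0,0],[0,0,0],0.03],[[0,0,0],[0,0,0],0.01],[[0,0,0],[0,0,0],0.01],[[0,0,0],[0,0,0],0.01],[[0,0,0],[0,0,0],0.01],[[0,0,0],[0,0,0],0.01],[[0,0,0],[0,0,0],0.01],[[0,0,0],[0,0,0],0.01]]'
python3 -m crank '[[[-0.0002,0,0.002],[0,0,0],0.01],[[-0.0002,0,0.002],[0,0,0],0.01],[[0,0,0.002],[0,0,0],0.01],[[0,0,0.002],[0,0,0],0.01],[[0,0,0],[0,0,0],0.01],[[0,0,0],[0,0,0],0.01],[[0,0,0],[0,0,0],0.01],[[0,0,0],[0,0,0],0.01]]'
python3 -m crank '[[[0,0,0],[0,0,0],0.01],[[0,0,0],[0,0,0],0.01],[[0,0,0],[0,0,0],0.03],[[0,0,0],[0,0,0],0.05],[[0,0,0],[0,0,0],0.05],[[0,0,0],[0,0,0],0.05],[[0,0,0],[0,0,0],0.05],[[0,0,0],[0,0,0],0.05]]'
python3 -m crank '[[[-0.02,0,0],[0,0,0],0.05],[[-0.02,0,0],[0,0,0],0.05],[[-0.02,0,0],[0,0,0],0.05],[[-0.02,0,0],[0,0,0],0.05],[[-0.02,0,0],[0,0,0],0.06],[[-0.02,0,0],[0,0,0],0.07],[[0,0,0],[0,0,0],0.0878],[[0,0,0],[0,0,0],0.0878]]'
python3 - <<'E'
from h import *
for i in range(4): w=cam("wrist")
s=cam("side");o=ctrl.get_obs();print(o["ee_pos"],o["qvel"].round(3))
b=blobs((w[0].max(2)<25)[190:255,300:345],30,900);gs=blobs((s[0].max(2)<75)[192:208,295:315],3,200);print(b,gs)
u=b[0][0]+[300,190];v=gs[0][0]+[295,192]
print(tri([w,s],[u,v]),plane(w,u,133),[proj(w,np.array([543.4,172,68])+65*np.array([np.sin(a),0,np.cos(a)])) for a in(-.1,0,.1)])
cv2.imwrite("pics/s6.png",np.hstack([cv2.resize(w[0][160:280,260:380],(400,400),interpolation=cv2.INTER_CUBIC),cv2.resize(s[0][190:230,290:330],(400,400),interpolation=cv2.INTER_CUBIC)]))
E
```

```text
t: 7.15
ee_pos: [534.6, 171.1, 114.5]
orientation: [-0.047, 1.573, 0.046]
ft_force: [-0.9, 0.2, 0.2]
width: 50.1
t: 7.82
ee_pos: [535.8, 171.0, 116.2]
orientation: [-0.047, 1.57, 0.046]
ft_force: [-0.1, -5.2, 6.0]
width: 17.9
t: 8.48
ee_pos: [542.1, 171.3, 116.3]
orientation: [-0.047, 1.573, 0.046]
ft_force: [-5.0, -4.4, 7.9]
width: 18.1
t: 9.15
ee_pos: [543.4, 172.0, 115.9]
orientation: [-0.046, 1.57, 0.047]
ft_force: [0.3, -0.1, 0.9]
width: 49.6
t: 9.82
ee_pos: [544.0, 172.1, 236.8]
orientation: [-0.046, 1.568, 0.047]
ft_force: [-0.7, 0.1, -0.0]
width: 72.8
[542.72920946 171.70776283 234.63620967] [-0.001 -0.002 -0.006 -0.001  0.001 -0.001]
[(array([22.49, 46.66]), np.int32(614))] [(array([10.06, 10.  ]), np.int32(17))]
[541.01904195 172.37579009 128.37019232] [540.18880572 172.27704332 133.        ] [array([322.3754986 , 232.14185052]), array([321.85048518, 240.9222933 ]), array([321.33403856, 249.38994141])]
```

View pics/s6.png

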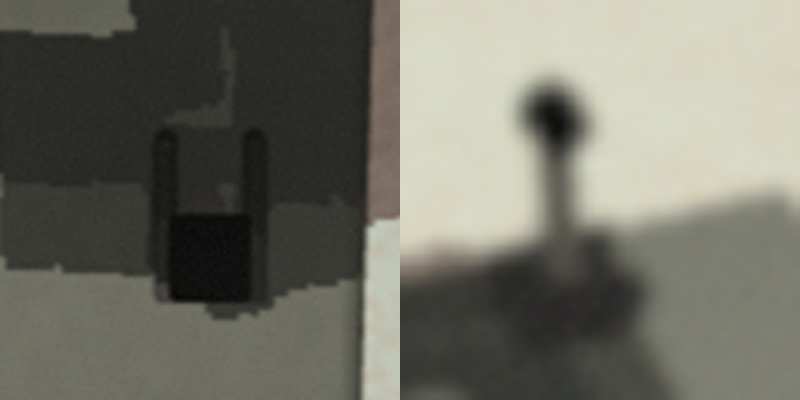

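Grip is now at x≈540–541 (wrist and side), so the lever is upright within about 0.05 rad and released. Moving over the steel plate.

```bash
python3 -m crank '[[[0,-0.0304,-0.0053],[0,0,0],0.0878],[[0,-0.0304,-0.0053],[0,0,0],0.0878],[[0,-0.0304,-0.0053],[0,0,0],0.0878],[[0,-0.0304,-0.0053],[0,0,0],0.0878],[[0,-0.0304,-0.0053],[0,0,0],0.0878],[[0,-0.0304,-0.0053],[0,0,0],0.0878],[[0,-0.0304,-0.0053],[0,0,0],0.0878],[[0,-0.0304,-0.0053],[0,0,0],0.0878]]'
python3 -m crank '[[[0,-0.0304,-0.0053],[0,0,0],0.0878],[[0,-0.0304,-0.0053],[0,0,0],0.0878],[[0,-0.0304,-0.0053],[0,0,0],0.0878],[[0,-0.0304,-0.0053],[0,0,0],0.0878],[[0,-0.0304,-0.0053],[0,0,0],0.0878],[[0,-0.0304,-0.0053],[0,0,0],0.0878],[[0,0,0],[0.113,0,0],0.0878],[[0,0,0],[0.113,0,0],0.0878]]'
python3 -m crank '[[[0,0,0],[0,0,0],0.0878],[[0,0,0],[0,0,0],0.0878],[[0,0,0],[0,0,0],0.0878],[[0,0,0],[0,0,0],0.0878],[[0,0,0],[0,0,0],0.0878],[[0,0,0],[0,0,0],0.0878],[[0,0,0],[0,0,0],0.0878],[[0,0,0],[0,0,0],0.0878]]'
python3 - <<'E'
from h import *
w=cam("wrist");cv2.imwrite("pics/w7.png",w[0])
t=cam("top");a=t[0][190:310,220:480];cv2.imwrite("pics/t7.png",cv2.resize(a,None,fx=3,fy=3))
E
```

```text
t: 10.73
ee_pos: [514.7, -74.7, 235.2]
orientation: [-0.046, 1.572, 0.047]
ft_force: [0.7, 0.5, -0.3]
width: 87.7
t: 11.4
ee_pos: [493.8, -259.0, 234.9]
orientation: [0.138, 1.568, -0.137]
ft_force: [-1.1, 0.6, -0.4]
width: 87.9
t: 12.07
ee_pos: [494.6, -257.2, 236.0]
orientation: [0.13, 1.567, -0.131]
ft_force: [1.0, -0.1, -0.2]
width: 87.6
```

View pics/w7.png

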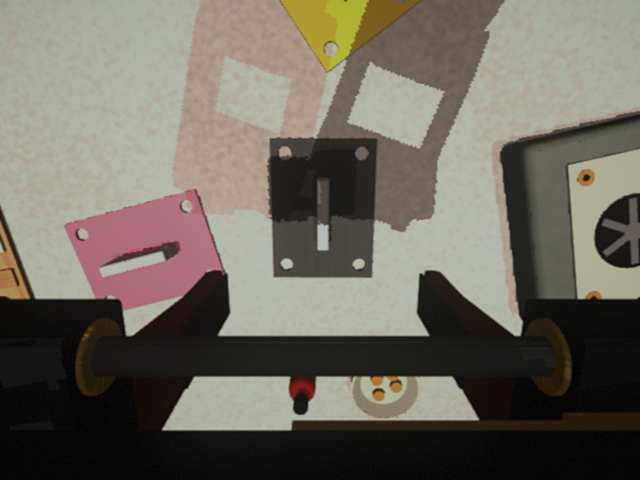

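View pics/t7.png

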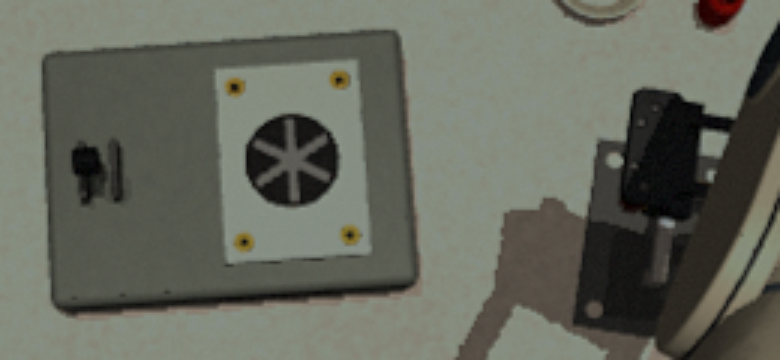

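The wrist view shows the dark steel plate with holes at (285,153), (362,153), (287,264), (359,264) and its handle at (323,215). The top view gives the lever grip at (249,243.3), which is about -0.05 rad.

```bash
python3 - <<'E'
from h import *
w=cam("wrist");t=cam("top");s=cam("side");o=ctrl.get_obs();print(o["ee_pos"])
g=cv2.cvtColor(w[0],cv2.COLOR_BGR2GRAY)
U=[]
for (x,y) in((285,153),(362,153),(287,264),(359,264)):
    a=cv2.resize(g[y-12:y+13,x-12:x+13],None,fx=4,fy=4,interpolation=cv2.INTER_CUBIC)
    th,m=cv2.threshold(a,0,255,cv2.THRESH_OTSU)
    n,l,st,ce=cv2.connectedComponentsWithStats(m)
    i=l[50,50]; u=(ce[i]+.5)/4-.5+[x-12,y-12]; U.append(u)
    print(u.round(1),st[i,4]/16,plane(w,u,2).round(1))
P=np.array([plane(w,u,2) for u in U])
print("centre",P.mean(0),"yaw x", np.arctan2(*(P[2:].mean(0)-P[:2].mean(0))[1::-1]), "spacings",[np.linalg.norm(P[a]-P[b]).round(1) for a,b in((0,1),(2,3),(0,2),(1,3))])
# triangulate holes wrist vs top initial centroid px
Tt=[[451.3,298.2],[417.6,292.8],[457.8,248.5],[424.4,243.0]]
for u,v in zip(U,Tt): print(tri([w,t],[u,v]).round(1))
Tm=np.array([plane(t,v,2) for v in Tt]); print("top centre",Tm.mean(0))
M=R.from_rotvec(o["orientation"]).as_matrix();print(M.round(3))
cv2.imwrite("pics/hd.png",cv2.convertScaleAbs(cv2.resize(w[0][135:280,260:385],None,fx=4,fy=4),alpha=1.8,beta=20))
E
```

```text
[ 494.52531622 -257.35258193  235.98242384]
[284.6 151.3] 112.5 [ 427.6 -284.8    2. ]
[361.4 152.9] 141.125 [ 442.3 -206.9    2. ]
[286.6 263.2] 101.4375 [ 546.7 -305.7    2. ]
[358.3 263.4] 98.625 [ 560.1 -227.1    2. ]
centre [ 494.15323386 -256.10979698    2.        ] yaw x -0.1718516066207145 spacings [np.float64(79.3), np.float64(79.7), np.float64(120.9), np.float64(119.5)]
[ 427.7 -284.4    5.5]
[ 441.6 -207.     2.1]
[ 544.8 -304.5    7.8]
[ 559.4 -227.1    3.5]
top centre [ 493.4895714  -256.31467589    2.        ]
[[ 0.     0.166  0.986]
 [ 0.     0.986 -0.166]
 [-1.     0.     0.   ]]
```

View pics/hd.png

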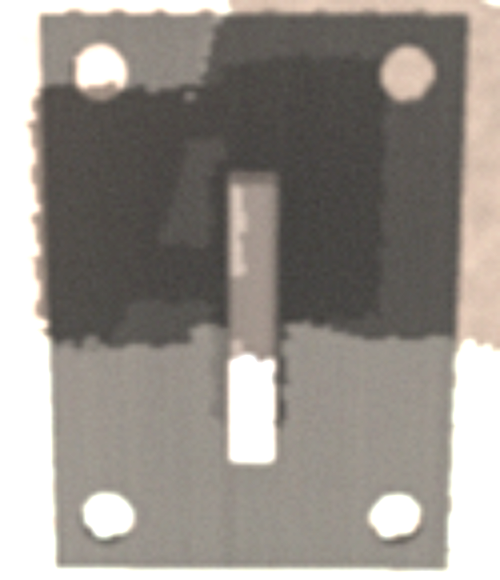

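```bash
python3 - <<'E'
from h import *
w=cam("wrist");t=cam("top")
print(tri([w,t],[[323.2,214.4],[441.1,268.6]]),plane(w,[323.2,214.4],38),plane(t,[441.1,268.6],33))
E
python3 -m crank '[[[0.02,0.0011,0],[0,0,0],0.0878],[[0.02,0,0],[0,0,0],0.07],[[0.02,0,0],[0,0,0],0.06],[[0.02,0,0],[0,0,0],0.05],[[0.02,0,0],[0,0,0],0.05],[[0.02,0,0],[0,0,0],0.05],[[0.02,0,0],[0,0,0],0.05],[[0.02,0,0],[0,0,0],0.05]]'
python3 -m crank '[[[0.015,0,0],[0,0,0],0.05],[[0.015,0,0],[0,0,0],0.05],[[0.01,0,0],[0,0,0],0.05],[[0.01,0,0],[0,0,0],0.05],[[0,0,0],[0,0,0],0.05],[[0,0,0],[0,0,0],0.05],[[0,0,0],[0,0,0],0.05],[[0,0,0],[0,0,0],0.05]]'
python3 - <<'E'
from h import *
w=cam("wrist");cv2.imwrite("pics/w8.png",w[0]);print(ctrl.get_obs()["ee_pos"])
E
```

```text
[ 492.70490543 -255.50606641   41.89541484] [ 492.95366965 -255.48945989   38.        ] [ 494.16902773 -257.57740628   33.        ]
t: 13.08
ee_pos: [494.8, -256.3, 75.1]
orientation: [0.131, 1.566, -0.131]
ft_force: [-0.3, 0.2, 0.6]
width: 50.7
t: 13.75
ee_pos: [495.3, -256.6, 26.8]
orientation: [0.13, 1.565, -0.131]
ft_force: [-1.1, -1.1, 0.0]
width: 49.9
[ 495.2717801  -256.56831646   26.82862042]
```

View pics/w8.png

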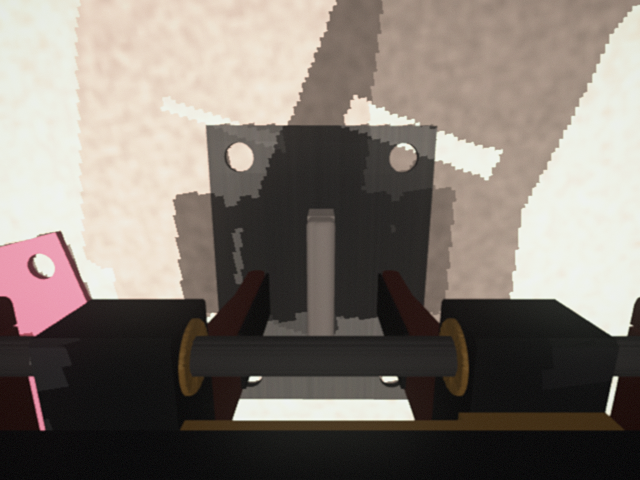

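The handle at (321,270) is centred between the fingers at (258,300) and (388,300) to within a millimetre or so. Going down the last 14.5 mm and gripping.

```bash
python3 -m crank '[[[0.005,0.0003,-0.0005],[0,0,0],0.05],[[0.005,0,-0.0005],[0,0,0],0.05],[[0.0045,0,0],[0,0,0],0.05],[[0,0,0],[0,0,0],0.05],[[0,0,0],[0,0,0],0.05],[[0,0,0],[0,0,0],0.025],[[0,0,0],[0,0,0],0.006],[[0,0,0],[0,0,0],0.006]]'
python3 -m crank '[[[0,0,0],[0,0,0],0.006],[[0,0,0],[0,0,0],0.006],[[0,0,0],[0,0,0],0.006],[[0,0,0],[0,0,0],0.006],[[0,0,0],[0,0,0],0.006],[[0,0,0],[0,0,0],0.006],[[0,0,0],[0,0,0],0.006],[[0,0,0],[0,0,0],0.006]]'
```

```text
t: 14.47
ee_pos: [493.9, -255.9, 11.6]
orientation: [0.131, 1.567, -0.131]
ft_force: [0.0, -0.7, 0.4]
width: 33.3
t: 15.13
ee_pos: [493.9, -255.9, 11.6]
orientation: [0.131, 1.567, -0.131]
ft_force: [-0.5, -0.3, 1.3]
width: 11.7
```

Gripped at 11.7 mm. Lifting 120 mm.

```bash
python3 -m crank '[[[-0.005,0,0],[0,0,0],0.006],[[-0.01,0,0],[0,0,0],0.006],[[-0.02,0,0],[0,0,0],0.006],[[-0.025,0,0],[0,0,0],0.006],[[-0.025,0,0],[0,0,0],0.006],[[-0.02,0,0],[0,0,0],0.006],[[-0.01,0,0],[0,0,0],0.006],[[-0.005,0,0],[0,0,0],0.006]]'
python3 -m crank '[[[0,0,0],[0,0,0],0.006],[[0,0,0],[0,0,0],0.006],[[0,0,0],[0,0,0],0.006],[[0,0,0],[0,0,0],0.006],[[0,0,0],[0,0,0],0.006],[[0,0,0],[0,0,0],0.006],[[0,0,0],[0,0,0],0.006],[[0,0,0],[0,0,0],0.006]]'
python3 - <<'E'
from h import *
w=cam("wrist");cv2.imwrite("pics/w9.png",w[0]);s=cam("side");cv2.imwrite("pics/s9.png",cv2.resize(s[0][200:400,230:440],None,fx=2.8,fy=2.8))
o=ctrl.get_obs();print(o["ee_pos"]);M=R.from_rotvec(o["orientation"]).as_matrix();print(M.round(4))
E
```

```text
t: 15.8
ee_pos: [494.5, -256.1, 133.6]
orientation: [0.13, 1.564, -0.132]
ft_force: [0.6, 0.7, -2.1]
width: 11.5
t: 16.47
ee_pos: [493.7, -255.8, 131.2]
orientation: [0.131, 1.567, -0.131]
ft_force: [0.9, -0.4, -1.3]
width: 11.9
[ 493.73553684 -255.78950215  131.3720754 ]
[[-2.000e-04  1.661e-01  9.861e-01]
 [ 1.000e-04  9.861e-01 -1.661e-01]
 [-1.000e+00  1.000e-04 -2.000e-04]]
```

View pics/w9.png

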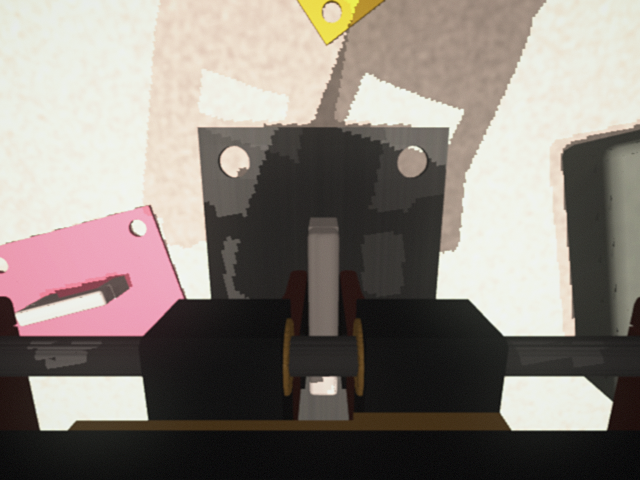

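View pics/s9.png

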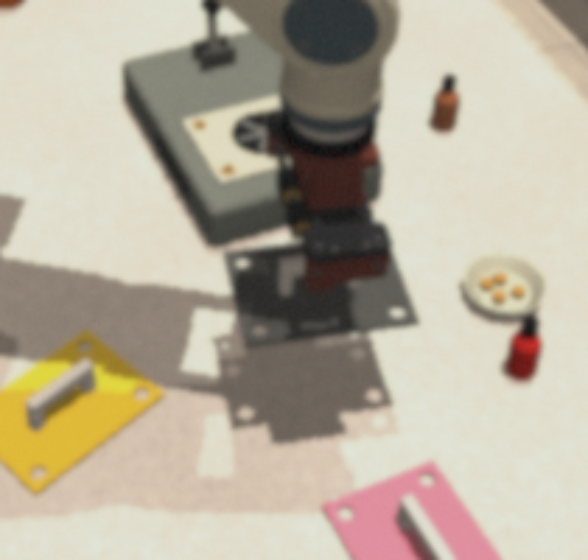

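```bash
cat >> h.py <<'E'
def hole(w,x,y,r=14):
    g=cv2.cvtColor(w[0],cv2.COLOR_BGR2GRAY)
    a=cv2.resize(g[y-r:y+r+1,x-r:x+r+1],None,fx=4,fy=4,interpolation=cv2.INTER_CUBIC)
    _,m=cv2.threshold(a,0,255,cv2.THRESH_OTSU); cs,_=cv2.findContours(m,cv2.RETR_LIST,cv2.CHAIN_APPROX_NONE)
    best=min((c for c in cs if cv2.contourArea(c)>400),key=lambda c:np.linalg.norm(c.reshape(-1,2).mean(0)-2*len(a)/4))
    (e,ax,_)=cv2.fitEllipse(best); return (np.array(e)+.5)/4-.5+[x-r,y-r],np.array(ax)/4
E
python3 - <<'E'
from h import *
w=cam("wrist");o=ctrl.get_obs();M=R.from_rotvec(o["orientation"]).as_matrix();p=o["ee_pos"]
H=[hole(w,235,161,22),hole(w,412,161,22)];print(H)
for dz in(-11.6,-8.6):
  P=[plane(w,u,p[2]+dz+2-0) for u,_ in H]; print(dz,np.linalg.norm(P[0]-P[1]),[ (M.T@(q-p)).round(2) for q in P])
E
```

```text
[(array([234.00547981, 160.35770607]), array([28.22774887, 29.75286102])), (array([411.97996902, 154.40061092]), array([41.39553452, 42.99711227]))]
-11.6 79.90315547759651 [array([  9.6 , -38.75, -59.6 ]), array([  9.6 ,  41.11, -62.21])]
-8.6 78.5038433976262 [array([  6.6 , -38.05, -59.69]), array([  6.6 ,  40.41, -62.26])]
```

```bash
python3 -m crank '[[[0,0.012,0.0004],[0,0,0],0.006],[[0,0.0245,0.0009],[0,0,0],0.006],[[0,0.0245,0.0009],[0,0,0],0.006],[[0,0.0245,0.0009],[0,0,0],0.006],[[0,0.0245,0.0009],[0,0,0],0.006],[[0,0.0245,0.0009],[0,0,0],0.006],[[0,0.0245,0.0009],[0,0,0],0.006],[[0,0.0245,0.0009],[0,0,0],0.006]]'
python3 -m crank '[[[0,0.0245,0.0009],[0,0,0],0.006],[[0,0.0245,0.0009],[0,0,0],0.006],[[0,0.0245,0.0009],[0,0,0],0.006],[[0,0.02,0.0009],[0,0,0],0.006],[[0,0.0119,0.0005],[0,0,0],0.006],[[0,0,0],[-0.0762,0,0],0.006],[[0,0,0],[-0.0762,0,0],0.006],[[0,0,0],[-0.0761,0,0],0.006]]'
python3 -m crank '[[[0,0,0],[0,0,0],0.006],[[0,0,0],[0,0,0],0.006],[[0,0,0],[0,0,0],0.006],[[0,0,0],[0,0,0],0.006],[[0,0,0],[0,0,0],0.006],[[0,0,0],[0,0,0],0.006],[[0,0,0],[0,0,0],0.006],[[0,0,0],[0,0,0],0.006]]'
python3 - <<'E'
from h import *
w=cam("wrist");cv2.imwrite("pics/w10.png",w[0]);s=cam("side");cv2.imwrite("pics/s10.png",cv2.resize(s[0][160:300,240:400],None,fx=4,fy=4));t=cam("top");cv2.imwrite("pics/t10.png",cv2.convertScaleAbs(cv2.resize(t[0][190:310,220:400],None,fx=4,fy=4),alpha=1.7))
o=ctrl.get_obs();print(o["ee_pos"]);M=R.from_rotvec(o["orientation"]).as_matrix();print(M.round(4))
E
```

```text
t: 17.28
ee_pos: [530.8, -74.0, 131.6]
orientation: [0.131, 1.567, -0.131]
ft_force: [0.9, 0.7, -2.2]
width: 11.5
t: 17.95
ee_pos: [552.1, 28.0, 131.4]
orientation: [-0.052, 1.57, 0.052]
ft_force: [0.5, -0.6, -1.7]
width: 11.7
t: 18.62
ee_pos: [552.4, 27.2, 131.5]
orientation: [-0.048, 1.57, 0.048]
ft_force: [0.5, 0.1, -1.2]
width: 11.5
[552.36242548  27.26803325 131.46807237]
[[-1.000e-04 -6.160e-02  9.981e-01]
 [-0.000e+00  9.981e-01  6.160e-02]
 [-1.000e+00 -0.000e+00 -1.000e-04]]
```

View pics/w10.png

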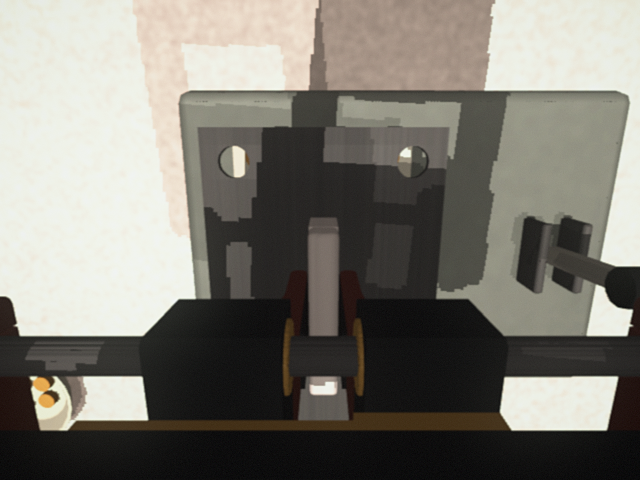

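View pics/s10.png

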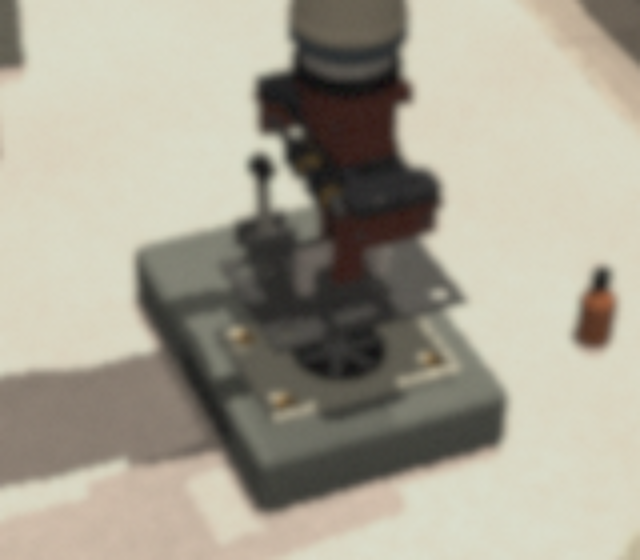

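View pics/t10.png

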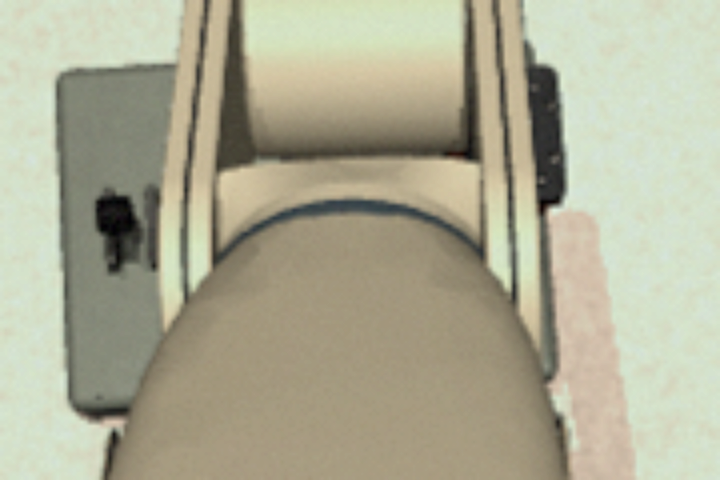

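The plate is over the seat about 60 mm up, and the lever is upright. Lowering 30 mm, then comparing holes with threads.

```bash
python3 -m crank '[[[0.004,0,0],[0,0,0],0.006],[[0.006,0,0],[0,0,0],0.006],[[0.006,0,0],[0,0,0],0.006],[[0.006,0,0],[0,0,0],0.006],[[0.004,0,0],[0,0,0],0.006],[[0.004,0,0],[0,0,0],0.006],[[0,0,0],[0,0,0],0.006],[[0,0,0],[0,0,0],0.006]]'
python3 -m crank '[[[0,0,0],[0,0,0],0.006],[[0,0,0],[0,0,0],0.006],[[0,0,0],[0,0,0],0.006],[[0,0,0],[0,0,0],0.006],[[0,0,0],[0,0,0],0.006],[[0,0,0],[0,0,0],0.006],[[0,0,0],[0,0,0],0.006],[[0,0,0],[0,0,0],0.006]]'
python3 - <<'E'
from h import *
w=cam("wrist");cv2.imwrite("pics/w11.png",np.hstack([cv2.resize(w[0][130:190,200:270],None,fx=5.5,fy=5.5,interpolation=cv2.INTER_CUBIC),cv2.resize(w[0][130:190,378:448],None,fx=5.5,fy=5.5,interpolation=cv2.INTER_CUBIC)]))
s=cam("side");cv2.imwrite("pics/s11.png",cv2.resize(s[0][190:290,260:380],None,fx=5.5,fy=5.5,interpolation=cv2.INTER_CUBIC))
o=ctrl.get_obs();p=o["ee_pos"];M=R.from_rotvec(o["orientation"]).as_matrix();print(p,M.round(4)[:,1])
for q in([495.2,-15.9,58],[490.2,64,58]): print(proj(w,q))
E
```

```text
t: 19.43
ee_pos: [552.2, 27.3, 101.1]
orientation: [-0.048, 1.571, 0.048]
ft_force: [0.3, 0.7, -2.6]
width: 12.2
t: 20.1
ee_pos: [552.4, 27.3, 101.5]
orientation: [-0.048, 1.57, 0.048]
ft_force: [0.2, -0.7, -1.6]
width: 11.6
[552.3770584   27.26994522 101.46018433] [-0.0616  0.9981 -0.    ]
[247.25951622 157.4429467 ]
[396.15490436 157.33185687]
```

View pics/w11.png

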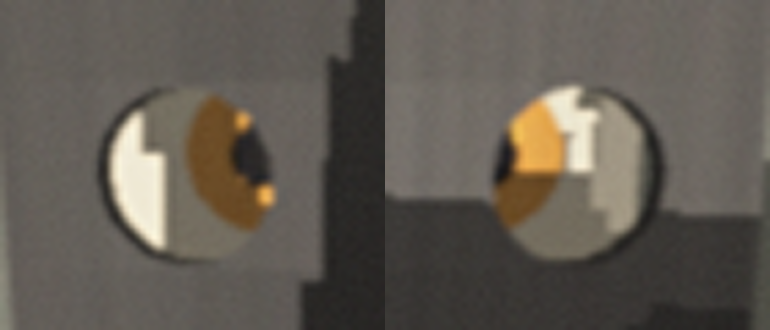

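View pics/s11.png

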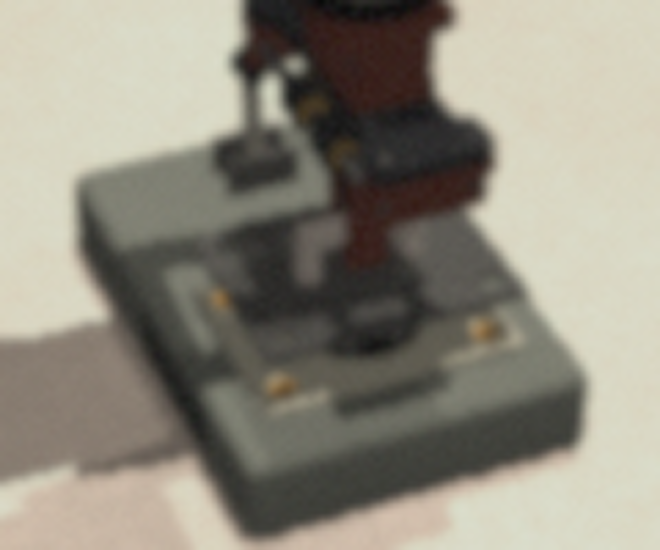

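```bash
python3 - <<'E'
from h import *
w=cam("wrist");o=ctrl.get_obs();p=o["ee_pos"];M=R.from_rotvec(o["orientation"]).as_matrix()
f=lambda u,z:(M.T@(plane(w,u,z)-p)).round(2)
print("holes",f([233.5,161.6],p[2]-7.6),f([413.1,161.6],p[2]-7.6))
print("threads",f([247.6,158.4],58),f([396.5,158.5],58))
cv2.imwrite("pics/w12.png",cv2.resize(w[0][100:340,180:470],None,fx=2.7,fy=2.5))
E
```

```text
holes [  7.6  -38.74 -58.82] [  7.6   41.15 -58.83]
threads [ 43.46 -39.46 -59.24] [ 43.46  40.63 -59.19]
```

Holes and threads agree within 0.7 mm and the yaw is aligned. Applying that correction and lowering to about 16 mm above the seat.

```bash
python3 -m crank '[[[0.002,-0.0005,-0.0004],[0,0,0],0.006],[[0.003,0,0],[0,0,0],0.006],[[0.003,0,0],[0,0,0],0.006],[[0.003,0,0],[0,0,0],0.006],[[0.003,0,0],[0,0,0],0.006],[[0.0015,0,0],[0,0,0],0.006],[[0,0,0],[0,0,0],0.006],[[0,0,0],[0,0,0],0.006]]'
python3 -m crank '[[[0,0,0],[0,0,0],0.006],[[0,0,0],[0,0,0],0.006],[[0,0,0],[0,0,0],0.006],[[0,0,0],[0,0,0],0.006],[[0,0,0],[0,0,0],0.006],[[0,0,0],[0,0,0],0.006],[[0,0,0],[0,0,0],0.006],[[0,0,0],[0,0,0],0.006]]'
python3 - <<'E'
from h import *
w=cam("wrist");cv2.imwrite("pics/w13.png",np.hstack([cv2.resize(w[0][130:190,200:270],None,fx=5.5,fy=5.5,interpolation=cv2.INTER_CUBIC),cv2.resize(w[0][130:190,378:448],None,fx=5.5,fy=5.5,interpolation=cv2.INTER_CUBIC)]))
s=cam("side");cv2.imwrite("pics/s13.png",cv2.resize(s[0][190:290,260:380],None,fx=5.5,fy=5.5,interpolation=cv2.INTER_CUBIC))
t=cam("top");cv2.imwrite("pics/t13.png",cv2.resize(t[0][100:340,210:490],None,fx=2.5,fy=2.5))
o=ctrl.get_obs();print(o["ee_pos"],o["width"],o["ft_force"],o["qvel"].round(3))
for a in(-.1,0,.1): print(a,proj(t,np.array([543.4,172,68])+65*np.array([np.sin(a),0,np.cos(a)])),proj(s,np.array([543.4,172,68])+65*np.array([np.sin(a),0,np.cos(a)])))
print([proj(w,q) for q in([495.7,-15.9,58],[490.7,64,58])])
E
```

```text
t: 20.92
ee_pos: [552.0, 26.8, 85.8]
orientation: [-0.048, 1.571, 0.048]
ft_force: [-0.2, -0.2, -2.0]
width: 11.7
t: 21.58
ee_pos: [552.0, 26.8, 86.0]
orientation: [-0.048, 1.57, 0.048]
ft_force: [-0.5, -0.0, -2.0]
width: 11.5
[552.00303765  26.7762327   85.95450959] 11.801528261881382 [-0.18226992 -0.23959989 -1.98314862] [-0.002 -0.002  0.     0.001 -0.001 -0.   ]
-0.1 [248.12805538 244.66448529] [303.9257805  201.13879668]
0 [248.15547318 241.64206941] [305.89316962 200.67681836]
0.1 [248.2327172  238.67700967] [307.85627805 200.38819162]
[array([242.16134273, 160.09514173]), array([402.96631003, 159.98847343])]
```

View pics/w13.png

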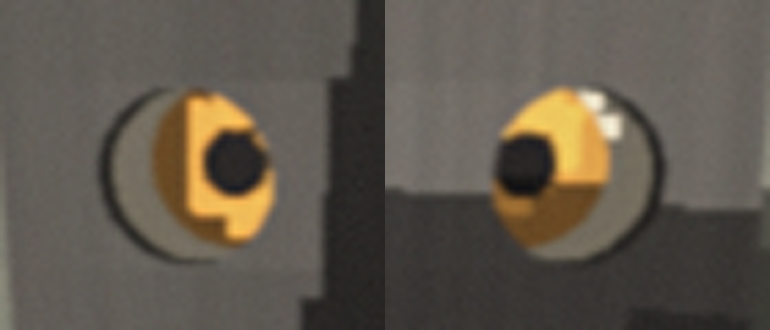

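View pics/s13.png

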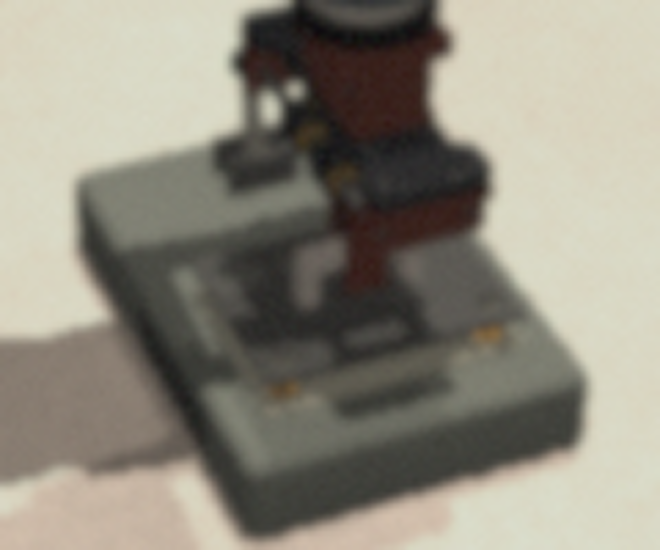

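View pics/t13.png

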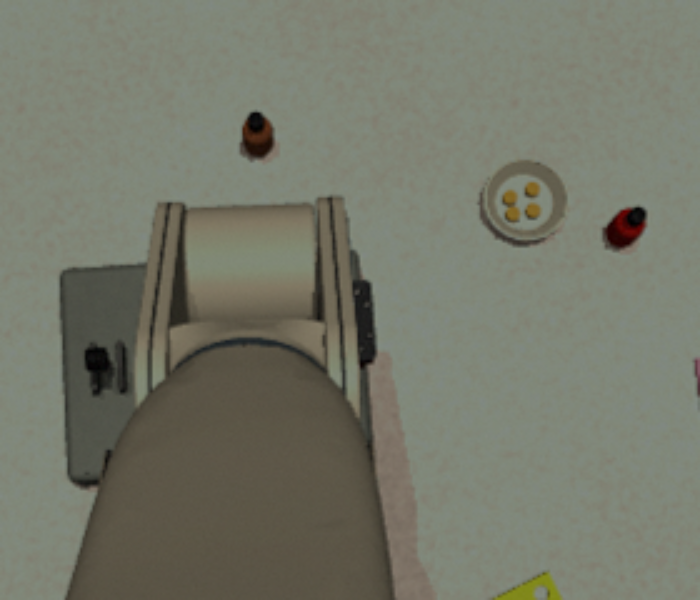

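```bash
python3 - <<'E'
from h import *
w=cam("wrist");o=ctrl.get_obs();p=o["ee_pos"];M=R.from_rotvec(o["orientation"]).as_matrix()
f=lambda u,z:(M.T@(plane(w,u,z)-p)).round(2)
print("holes",f([234.1,161.6],p[2]-7.6),f([413.2,161.6],p[2]-7.6))
print("threads",f([242.9,159.1],58),f([403.1,159.8],58), o["t"])
E
```

```text
holes [  7.6  -38.42 -58.83] [  7.6   41.24 -58.85]
threads [ 27.97 -38.72 -59.33] [ 27.97  41.   -59.01] 21.7833
```

Holes and threads agree within 0.5 mm, spacing is 80 mm, and the underside is about 16 mm above the seat. Handing in.

```bash
python3 -c "
from workcell import workorder; print(workorder.close_job())"
```

```text
the job is handed in; nothing more can be done
None
```

I set the lever upright and released it. The steel cover is gripped by its handle and held over the seat, and the job is handed in; no verdict was reported.

- **Lever:** The first lead left it leaning about -0.1 to -0.12 rad, right at the limit. I pinched it again and led it 8 mm further. After that the wrist and top views put it at about -0.03 to -0.06 rad, so it is still slightly short of dead upright.
- **Cover position:** In the last wrist image the two visible holes lie within about 0.5 mm of their threads. The arm and the handle hid the other two, so those rest on the matching 80 mm spacing and yaw.
- **Height and level:** The underside is about 16 mm above the seat. That comes from the tool height, with the seat taken as 58 mm as you gave it; measuring across two cameras gave 56 mm. The hole spacing in the wrist image is consistent with a level plate.
- **Grip and contact:** The gripper was holding the handle at 11.8 mm opening, and the arm was at rest. The wrist force showed only the plate's weight, so nothing suggested contact with the extractor.
- **Camera disagreement:** The side camera placed things 2–5 mm off in y compared with the other two. I relied on the top and wrist cameras, which agreed within 1 mm.
- **Other items:** In the final top view both polish bottles and the dish looked where they started. The lotion bottle was outside that crop, and I did not check it again.

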